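# Set the range target and take the reading

## Task

Get the robot car's distance sensor checked: with a fingertip on top of the grey tube, push its top sideways so that it rolls along the mat, and leave it lying at rest along the strip of black tape, centred over it. Then press the white button on the car fully down to take the reading, and let it go. Nothing is gripped or lifted: the tube only rolls on the mat, the button stays untouched until the tube is on the tape, and the car and the parts beside the mat stay where they are.

Things in the scene. Friction and masses are not known exactly. Their poses are not given: they have to be found in the camera images.
- tube: grey plastic tube lying on the mat, 50 mm in diameter, 160 mm long, 60 to 130 g, free to roll without much resistance (it soon stops by itself on the mat). Origin at the middle of its axis, 28 mm above the table; its x axis runs along the tube, its y and z axes turn as it rolls (z up at the start). It starts 50 to 110 mm from the tape on the side away from the car, nearly parallel to the tape. Its upper side is 53 mm above the table.
- tape: strip of black tape stuck flat across the mat, 210 mm long, 15 mm wide; longer than the tube, so its ends show past the tube's. Origin at its middle, on the mat's face; x along the strip, y across it towards the car.
- mat: white test mat fixed to the table, 220 x 660 mm, 3 mm thick, with small scale ticks along both long edges. Origin under its middle at table height; x across it, y along its length towards the car.
- car: two-wheeled robot car standing loose on the mat, 0.8 kg, 170 mm long, 170 mm wide over the wheels, 108 mm high with its button; its wheels are locked by their gears. It looks down the mat with a two-eyed distance sensor towards tape and tube. Origin under its middle on the mat's face; its front is -x, z up.
- button_top (a point): centre of the top of the round white push button, 20 mm in diameter, in a black round housing (36 mm across) on the aluminium deck of the car, the highest thing on the car, about 111 mm above the table. It stands 9 mm above its housing; z up.
- button (a joint): travel of the button: 0 released, 0.005 m fully down (4 mm of it still stands out of the housing); springs back by itself; about 4 N presses it fully down.
- wheel: spare wheel lying flat beside the mat, 65 mm across, 26 mm high; origin at the centre of its underside; leave it alone.
- battery: battery holder lying beside the mat, 64 x 34 x 17 mm; origin at the centre of its underside; leave it alone.
- buzzer: small electronic module lying beside the mat, 40 x 30 x 20 mm; origin at the centre of its underside; leave it alone.
- driver: screwdriver lying beside the mat, 170 mm long, handle about 25 mm thick; origin under its middle; leave it alone.
Mind the look-alikes: they are no part of the job. There is more than one size of the car; the job needs the larger.

How it is judged:
By the outcome, as a careful person would: the job done as asked, in the order asked, and still so for the second after the job is handed in, with the robot touching nothing.
It also fails if it takes over 61 s, if anything falls off the work surface, if the arm or the gripper's body presses on something with over 40 N, if the wrist force passes 120 N, or if a joint passes its speed limit or range.

## Robot

A 6-joint arm with a two-finger parallel gripper is mounted at the origin on the work surface. World frame = base frame: x ahead of the robot, y to its left, z up, the work surface at z = 0. Lengths are in mm, angles in rad, forces in N, time in s.
With the tool pointing down it reaches from about 300 to 875 mm from the base axis. Payload 6.4 kg.
Tool frame: the origin (TCP) lies between the finger pads; the fingertips stand 8 mm ahead of it and the grasp point (between the pads) lies 11 mm behind it (arm.finger_overhang is the distance from the TCP to the fingertips, in mm); z points along the fingers, x is the direction in which the jaws open and shut, and the axes are right-handed (so a half turn about z gives the same grasp; the last joint's range is limited). The gripper opens to 85 mm and grips with 20 to 120 N. Pads are 22 mm wide; open, the fingers measure 114 mm over their backs; the gripper's body (76 mm by 85 mm) begins 54 mm behind the grasp point. The pads swing forward as they close: fully open they stand 13 mm farther back than shut.
Start: joints at [-1.424, 0.181, 1.607, -0, 1.354, -0.206], TCP at [198.694, -539.594, 239.288] pointing down, gripper open.
Joint ranges: [-2.99, 2.99], [-0.89, 2.07], [0.3, 2.58], [-1.14, 4.28], [0, 2.63], [-3.12, 3.12]. Speed limits (rad/s): [2.57, 2.57, 3.01, 3.14, 3.14, 3.14].

## Interface

Orientations are given as a unit quaternion [x, y, z, w].
In Python, from station import arm gives the robot as it stands.
- The arm moves only by the shell command python3 -m jog 'ROWS' [OPENING] [FORCE]. ROWS is JSON, a list that holds one entry, the list of rows, each a list of 4 numbers: the shift along the tool's x, y, z in mm, then the turn about the tool's z in rad. In form: [[[dx, dy, dz, yaw], ...]]. A call has 1 to 12 rows; each row is the pose to reach, as a shift and turn from the pose commanded when the call began, along the tool's axes at that moment; what a row does not reach only later rows make up. A row lasts 1/8 s, in which the tool goes at most 62.5 mm and 10.7 degrees, less where a joint would pass 70% of its speed; a pose out of reach is approached as far as the arm can. A call with a gripper value outside its range is refused whole. OPENING is the closure, from 0 (fully open) to 1 (shut), set as the call begins (- or left out, the last holds). The fingers move at their own pace and stop on an object; FORCE is the grip in N (left out, the last holds). Time passes only in rows, so rows that repeat a pose let the fingers close. It gives the time, the measured TCP pose, the force and the opening at its end, in the units of the state.
- arm.get_state(): the state, without advancing time (a new reading comes with each control period).
- arm.camera(name): name is "scene" or "side" or "wrist"; returns the picture (384x512x3 uint8, red, green, blue); there is no depth.
- arm.camera_info(name): a dict with "fx", "fy", "cx", "cy" (pixels), "origin" and "attitude" of the camera in the world; the wrist camera has in their place "hand_eye" (4x4, takes a point from camera to tool coordinates, whose origin is the TCP and whose axes are the tool frame's). Camera axes: x right, y up, looking along -z (the intrinsics and any distortion apply to the point x, -y, -z); pixel columns grow to the right and rows downward; lengths in mm; the calibration is good to about 2 mm. A picture is of the moment at which its call begins: read the wrist's pose just before it. camera_info takes no time and is no camera call.
- arm.hand_in(): hands the job in, once; it reports no verdict.
Trained networks look in the newest picture that a camera, given by its name, has taken for a name from the list of things; names that differ only in an ending like _2 or _b are one class to them, and where a whole thing is asked for, a point or a joint stands for the part that bears it (a point fixed in the world has none). Each returns a list of dicts, best first, with "score" (0 to 1); they miss things now and then, are a little off and sometimes report something else, mostly with a low value. They report only what shows in the picture. A call takes as long as a camera call. They do not tell look-alikes from the thing itself.
- arm.look_for(target, camera): "centre" ([x, y, z] in mm, in world coordinates, good to about 4 mm: the middle of the surface that is visible of it).
The state is a dict: "t": time; "qpos": joint angles; "qvel": joint speeds; "joint_efforts": joint torques, N m; "ee_pos": TCP position; "tool_rot": TCP orientation; "ft_force": force on the tool from outside, world axes, zero at the start; "ft_torque": the same for the moment, N m; "width": finger opening in mm.
Only numpy, scipy, OpenCV 4.12 (cv2) and the standard library are available. Lean on these libraries where they do the work, as an engineer would, in place of code of your own. Each camera call takes 0.05 s, during which the arm holds its last target.

## Working session

There is one attempt and no reset: what is moved stays moved. The work goes in short steps, Python scripts to look and compute and a shell command to move; the robot and the scene stay as the last step left them, time stands still between calls to the robot, and variables do not carry over. Pictures are saved under pics/ and viewed, and the job is handed in when it is done.

```bash
ls; mkdir -p pics
cat > h.py <<'E'
import numpy as np, cv2
from scipy.spatial.transform import Rotation as R
from station import arm
def snap(c,name):
    im=arm.camera(c); cv2.imwrite('pics/'+name,im[:,:,::-1]); return im
E
python3 - <<'E'
from h import *
for c in ['scene','side','wrist']:
    snap(c,c+'0.png'); print(c,arm.camera_info(c))
for n in ['tube','tape','car','button_top']:
    for c in ['scene','side']:
        print(n,c,[(np.round(d['centre'],0).tolist(),round(d['score'],2)) for d in arm.look_for(n,c)])
s=arm.get_state(); print(s)
E
```

```text
pics
scene {'fx': 408.14573237365704, 'fy': 408.14573237365704, 'cx': 257.6611221817162, 'cy': 195.4930905016904, 'origin': array([925.19511201, 720.90349305, 670.58170881]), 'attitude': array([0.10509238, 0.40997436, 0.88176182, 0.20826117])}
side {'fx': 381.84610262913156, 'fy': 381.84610262913156, 'cx': 257.1947495477918, 'cy': 194.84540242359952, 'origin': array([ 289.50176924, -596.3682435 ,  603.87185101]), 'attitude': array([ 0.46211066, -0.08567097, -0.17408434,  0.86533743])}
wrist {'fx': 329.63296161871574, 'fy': 329.63296161871574, 'cx': 253.75565536620024, 'cy': 194.52232149338124, 'hand_eye': array([[ 9.99999740e-01, -5.46009353e-04, -4.70235747e-04,
        -5.04374177e-01],
       [-6.52096304e-04, -9.63386054e-01, -2.68117300e-01,
        -6.75334790e+01],
       [-3.06624007e-04,  2.68117537e-01, -9.63386160e-01,
        -1.35437515e+02],
       [ 0.00000000e+00,  0.00000000e+00,  0.00000000e+00,
         1.00000000e+00]])}
tube scene [([577.0, -103.0, 42.0], 0.86)]
tube side [([563.0, -129.0, 46.0], 0.57)]
tape scene [([567.0, -60.0, 2.0], 0.85)]
tape side [([599.0,
[... 287 characters left out ...]
{'t': 0.55, 'qpos': array([-1.42430554e+00,  1.80793031e-01,  1.60701897e+00,  2.89779631e-06,
        1.35382095e+00, -2.06299283e-01]), 'qvel': array([ 1.08322098e-05, -1.53054862e-03, -2.08169004e-04, -1.30990451e-03,
        1.38214691e-03, -1.02427252e-03]), 'joint_efforts': array([-1.52033143e-03, -4.44525898e+01, -3.51449597e+01, -3.92843185e-04,
        1.31818448e-03,  1.05929038e-05]), 'ee_pos': array([ 198.69000292, -539.57959286,  239.28319606]), 'tool_rot': array([ 8.20218506e-01, -5.72050349e-01, -1.27844477e-05, -1.56365018e-05]), 'ft_force': array([ 0.55308986,  0.25680731, -0.87364159]), 'ft_torque': array([-0.03026891, -0.03716168, -0.03997428]), 'width': 85.11950561511028}
```

View pics/scene0.png

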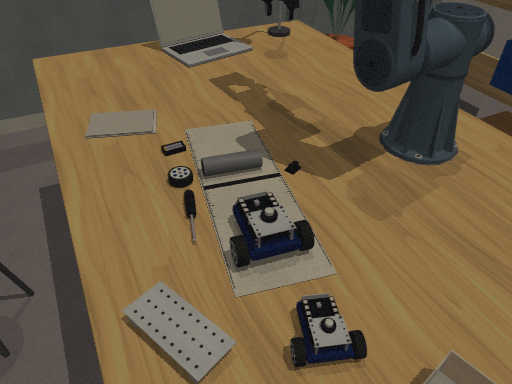

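View pics/side0.png

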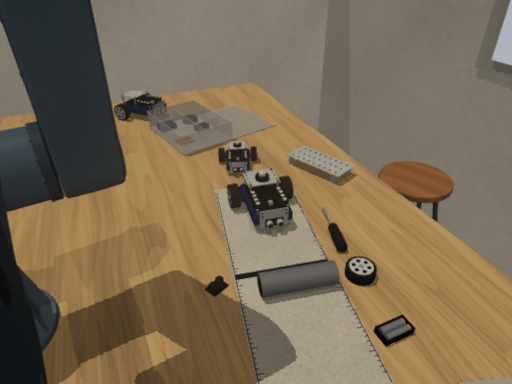

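Run:
```python
import cv2,numpy as np
a=cv2.imread('pics/scene0.png')[115:295,150:340]; b=cv2.imread('pics/side0.png')[130:384,180:400]
cv2.imwrite('pics/c1.png',cv2.resize(a,None,fx=3.3,fy=3.3,interpolation=cv2.INTER_CUBIC))
cv2.imwrite('pics/c2.png',cv2.resize(b,None,fx=2.36,fy=2.36,interpolation=cv2.INTER_CUBIC))
```

```text
(no output)
```

View pics/c1.png

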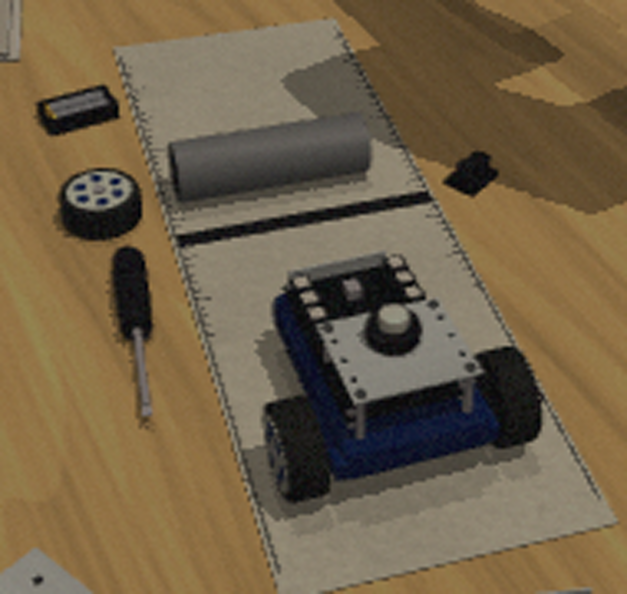

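View pics/c2.png

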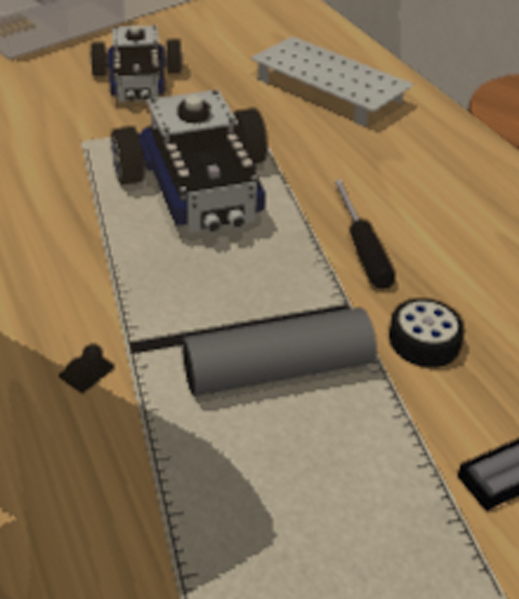

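```bash
cat >> h.py <<'E'
def ray(c,u,v,st=None):
    k=arm.camera_info(c)
    d=np.array([(u-k['cx'])/k['fx'],-(v-k['cy'])/k['fy'],-1.])
    if c=='wrist':
        H=k['hand_eye'];Rt=R.from_quat(st['tool_rot']).as_matrix()
        return np.array(st['ee_pos'])+Rt@H[:3,3], Rt@H[:3,:3]@d
    return np.array(k['origin']), R.from_quat(k['attitude']).apply(d)
def plane(c,u,v,z,st=None):
    o,d=ray(c,u,v,st); return o+d*(z-o[2])/d[2]
def proj(c,P,st=None):
    k=arm.camera_info(c);P=np.array(P,float)
    if c=='wrist':
        H=k['hand_eye'];Rt=R.from_quat(st['tool_rot']).as_matrix()
        q=H[:3,:3].T@(Rt.T@(P-st['ee_pos'])-H[:3,3])
    else: q=R.from_quat(k['attitude']).inv().apply(P-k['origin'])
    return k['cx']+k['fx']*q[0]/-q[2],k['cy']-k['fy']*q[1]/-q[2]
def tri(rs):
    A=0;b=0
    for o,d in rs:
        d=d/np.linalg.norm(d);M=np.eye(3)-np.outer(d,d);A=A+M;b=b+M@o
    return np.linalg.solve(A,b)
E
python3 - <<'E'
from h import *
np.set_printoptions(precision=1,suppress=True)
S=lambda x,y:(150+x/3.3,115+y/3.3); D=lambda x,y:(180+x/2.36,130+y/2.36)
for p in [(180,240),(432,197),(115,48),(335,20),(280,594),(615,520)]: print('scene',plane('scene',*S(*p),3))
for p in [(133,346),(345,307),(84,145)]: print('side',plane('side',*D(*p),3))
print('btn',plane('scene',*S(398,314),111),plane('side',*D(195,100),111),tri([ray('scene',*S(398,314)),ray('side',*D(195,100))]))
E
```

```text
scene [664.7 -74.2   3. ]
scene [458.  -36.5   3. ]
scene [ 614.1 -373.7    3. ]
scene [ 401.5 -331.1    3. ]
scene [733.9 267.1   3. ]
scene [520.7 309.7   3. ]
side [462.1 -39.8   3. ]
side [664.5 -71.3   3. ]
side [519.6 295.9   3. ]
btn [612.1 182.  111. ] [613.9 172.2 111. ] [613.3 178.3 108.2]
```

```bash
python3 -m jog '[[[-30,-46,-10,-0.1],[-80,-120,-30,-0.3],[-120,-180,-55,-0.45],[-160,-240,-55,-0.6],[-195,-295,-55,-0.75],[-230,-350,-55,-0.9],[-265,-405,-55,-1.036],[-300,-455,-55,-1.036],[-325,-490,-55,-1.036],[-335,-508,-55,-1.036],[-335,-508,-55,-1.036],[-335,-508,-55,-1.036]]]' 1 20
python3 - <<'E'
from h import *
s=arm.get_state();print(s['ee_pos'],s['tool_rot'],s['width'],s['t'],s['ft_force'],s['qpos'])
snap('wrist','w1.png')
for n in ['tube','tape','car','button_top']:
        print(n,[(np.round(d['centre'],0).tolist(),round(d['score'],2)) for d in arm.look_for(n,'wrist')])
E
```

```text
t: 2.05
ee_pos: [559.4, -49.7, 294.0]
tool_rot: [0.996, -0.09, -0.0, 0.0]
ft_force: [0.1, -0.5, -1.0]
width: -0.1
[559.407441   -49.66821777 294.0287151 ] [ 9.95902904e-01 -9.04280826e-02 -3.66702865e-04  1.83616185e-04] -0.11075991276461856 2.05 [ 0.0886832  -0.47104051 -1.04345956] [-2.99589626e-01  1.09926281e-01  1.57597791e+00 -5.14802488e-04
  1.45632971e+00 -1.18427087e-01]
tube [([568.0, -106.0, 48.0], 0.94), ([564.0, -58.0, -0.0], 0.54)]
tape [([563.0, -60.0, 2.0], 0.68), ([706.0, -127.0, 25.0], 0.28)]
car [([600.0, 87.0, 68.0], 0.57), ([413.0, -46.0, 8.0], 0.38)]
button_top []
```

View pics/w1.png

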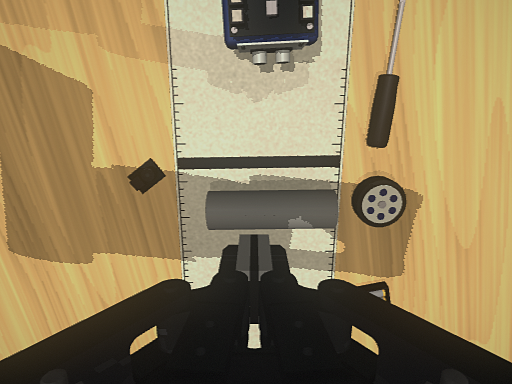

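```bash
cat > m.py <<'E'
from h import *
np.set_printoptions(precision=2,suppress=True)
im=cv2.imread('pics/w1.png'); g=cv2.cvtColor(im,cv2.COLOR_BGR2GRAY).astype(float)
c=im[140:245,165:355];cv2.imwrite('pics/w1c.png',cv2.resize(c,None,fx=4,fy=4,interpolation=cv2.INTER_CUBIC))
for x in (200,215,260,300,330): print(x,g[150:240:1,x].astype(int).tolist())
print(g[205,195:215].astype(int),g[205,325:350].astype(int),g[225,325:350].astype(int))
E
python3 m.py
```

```text
200 [215, 214, 212, 208, 210, 216, 227, 109, 55, 62, 63, 65, 63, 63, 62, 63, 61, 57, 34, 238, 220, 214, 209, 210, 213, 219, 135, 138, 145, 154, 153, 149, 151, 150, 144, 142, 142, 147, 148, 145, 142, 143, 145, 146, 143, 145, 148, 148, 143, 144, 151, 146, 143, 146, 146, 152, 154, 149, 145, 144, 145, 147, 148, 148, 146, 144, 143, 141, 143, 144, 146, 151, 151, 144, 140, 138, 140, 143, 141, 141, 141, 140, 140, 142, 144, 141, 139, 140, 142, 146]
215 [215, 215, 215, 208, 207, 214, 233, 78, 58, 65, 65, 64, 64, 62, 63, 63, 61, 55, 57, 234, 212, 206, 213, 214, 215, 214, 213, 226, 143, 142, 153, 124, 125, 128, 127, 122, 117, 118, 124, 127, 134, 56, 67, 70, 74, 76, 79, 81, 82, 82, 84, 86, 86, 88, 90, 90, 92, 94, 96, 96, 98, 96, 96, 97, 96, 96, 95, 94, 93, 93, 91, 89, 88, 86, 85, 83, 82, 79, 70, 73, 152, 142, 143, 145, 148, 146, 139, 143, 148, 152]
260 [205, 199, 197, 205, 214, 231, 104, 57, 62, 65, 65, 65, 64, 65, 64, 63, 57, 37, 227, 212, 203, 202, 204, 210, 128, 136, 140, 144, 141, 145, 151, 121, 125, 124, 123, 122, 119, 119, 122, 126, 70, 62, 69, 71, 73, 77, 77, 80, 82, 82, 84, 84, 86, 87, 89
[... 556 characters left out ...]
04, 201]
330 [212, 208, 206, 211, 227, 127, 52, 60, 61, 62, 64, 63, 63, 63, 62, 57, 39, 172, 220, 212, 206, 210, 210, 209, 207, 206, 207, 206, 208, 205, 219, 102, 67, 146, 143, 114, 114, 121, 130, 90, 60, 68, 70, 75, 76, 77, 80, 80, 82, 83, 86, 86, 88, 89, 90, 91, 91, 93, 95, 95, 94, 95, 95, 95, 96, 96, 94, 94, 93, 92, 91, 90, 90, 89, 86, 84, 82, 70, 108, 156, 154, 95, 149, 140, 161, 223, 222, 173, 131, 215]
[146 145 145 145 150 152 148 142 145 150 112  89  90  90  91  91  90  91
  91  91] [ 91  91  92  92  91  91  90  91  91  91  90  90  83 155 129 111 114 115
 119 122 121 123 123 125 128] [ 85  84  85  84  85  84  84  84  84  83  78 119 138 124 117 115 115 115
 117 117 121 123 124 125 126]
```

```bash
sleep 1
```

```text
(no output)
```

View pics/w1c.png

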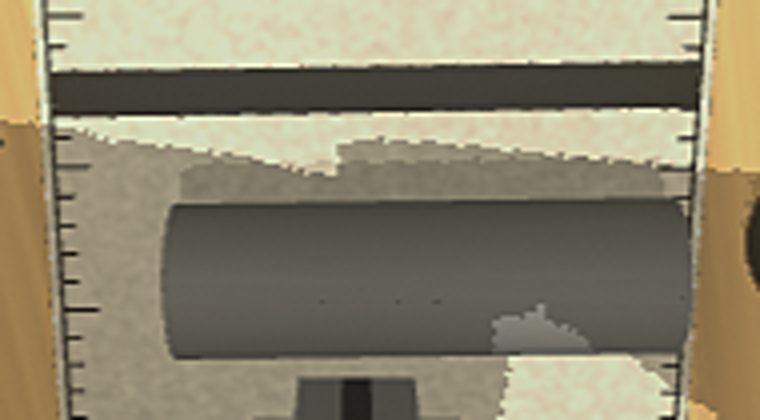

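```bash
cat > m.py <<'E'
from h import *
from scipy.optimize import least_squares
np.set_printoptions(precision=2,suppress=True)
def edges(g,x,lo,hi,up):  # strongest subpixel gradient
    d=np.diff(g[lo:hi,x]);d=d if up else -d
    i=int(np.argmax(d)); a=g[lo+i,x];
    # subpixel by 3-point area
    w=np.clip(d[max(0,i-1):i+2],0,None);k=np.arange(max(0,i-1),max(0,i-1)+len(w))
    return lo+(w*k).sum()/w.sum()+0.5
def tapefit(g,xs,lo,hi,st):
    A=[];B=[]
    for x in xs:
        A.append(plane('wrist',x,edges(g,x,lo,(lo+hi)//2,False),3,st)[:2]);B.append(plane('wrist',x,edges(g,x,(lo+hi)//2,hi,True),3,st)[:2])
    A=np.array(A);B=np.array(B);pa=np.polyfit(A[:,0],A[:,1],1);pb=np.polyfit(B[:,0],B[:,1],1)
    print('tape w',(pa[1]-pb[1]+600*(pa[0]-pb[0]))*np.cos(np.arctan(pa[0])),pa[0],pb[0])
    return (pa+pb)/2
def tubefit(pts,x0,st,cam='wrist'):
    rs=[ray(cam,u,v,st) for u,v in pts]
    def f(p):
        e=np.array([1,p[1],0]);e/=np.linalg.norm(e);c=np.array([x0,p[0],28.]);r=[]
        for o,d in rs:
            n=np.cross(d,e);r.append(abs((o-c)@n)/np.linalg.norm(n)-25)
        return r
    best=min((least_squares(f,[y,-.18],loss='soft_l1',f_scale=.5) for y in (-200,-150,-110,-80,-50,-20)),key=lambda s:s.cost)
    print('tube res rms',np.sqrt(np.mean(best.fun**2)));return best.x
E
python3 - <<'E'
from m import *
st=arm.get_state()
g=cv2.cvtColor(cv2.imread('pics/w1.png'),cv2.COLOR_BGR2GRAY).astype(float)
t=tapefit(g,range(185,336,5),150,174,st); print('tape slope',t[0],'y at 562',np.polyval(t,562))
pts=[]
for x in range(212,334,4):
    pts.append((x,edges(g,x,186,194,False)))
    if x<265 or x>318 or 1: pts.append((x,edges(g,x,226,232,True)))
p=tubefit(pts,568,st);print('tube y at 568',p[0],'slope',p[1], 'tape y at 568',np.polyval(t,568))
for uv in [(179,162),(340,161)]: print(plane('wrist',*uv,3,st))
for uv in [(205.5,209),(338,209)]: print(plane('wrist',*uv,40,st))
for uv in [(174,60),(186,280),(350,60),(332,275)]: print(plane('wrist',*uv,3,st))
E
```

```text
tape w 15.526417574449566 -0.16948381034288096 -0.1700115072375325
tape slope -0.16974765879020673 y at 562 -58.20724256722528
tube res rms 0.2139382046675906
tube y at 568 -117.10225040056329 slope -0.1726289813709061 tape y at 568 -59.22572851996651
[461.72 -39.68   3.  ]
[669.04 -76.86   3.  ]
[489.24 -98.22  40.  ]
[ 651.26 -128.37   40.  ]
[485.93  82.31   3.  ]
[ 429.81 -209.52    3.  ]
[694.84  43.6    3.  ]
[ 638.88 -240.3     3.  ]
```

```bash
python3 -m jog '[[[8,22,40,-0.01],[16,44,80,-0.01],[23,65,120,-0.01],[23,65,165,-0.01],[23,65,195,-0.01],[23,65,215,-0.01],[23,65,219,-0.01],[23,65,219,-0.01],[23,65,219,-0.01]]]' 1
python3 - <<'E'
from h import *
s=arm.get_state();print(arm.finger_overhang,s['ee_pos'],s['tool_rot'],s['ft_force'])
snap('side','s1.png');snap('scene','sc1.png')
a=cv2.imread('pics/side0.png')
p=[cv2.resize(cv2.imread('pics/'+f)[y:y+130,x:x+170],None,fx=2.3,fy=2.3,interpolation=cv2.INTER_CUBIC) for f,y,x in (('s1.png',190,200),('sc1.png',100,160))]
cv2.imwrite('pics/p1.png',np.hstack(p))
E
```

```text
t: 3.42
ee_pos: [571.6, -118.2, 76.8]
tool_rot: [0.996, -0.086, 0.001, 0.0]
ft_force: [0.5, -0.1, -0.9]
width: 0.0
8.0 [ 571.5803942  -118.19200419   76.84797165] [ 9.96307893e-01 -8.58415133e-02  1.28011666e-03  4.22244207e-04] [ 0.46505507 -0.0941295  -0.9207567 ]
```

View pics/p1.png

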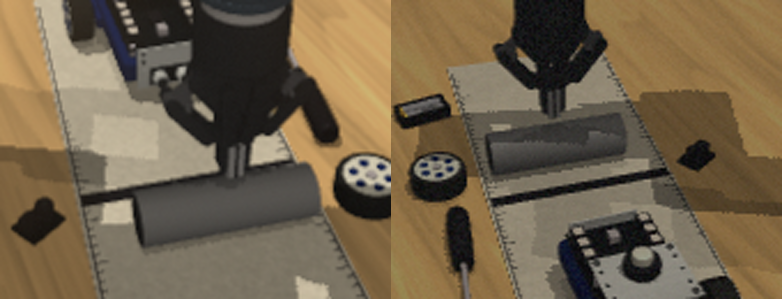

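```bash
python3 -m jog '[[[0,0,6,0],[0,0,11,0],[0,0,14,0],[0,0,15,0],[0,0,15,0]]]' 1; python3 -m jog '[[[0,0,0.5,0],[0,0,1,0],[0,0,1,0]]]' 1
```

```text
t: 4.15
ee_pos: [570.2, -117.8, 60.9]
tool_rot: [0.996, -0.086, -0.001, 0.0]
ft_force: [-4.5, 0.7, 8.3]
width: -0.0
t: 4.53
ee_pos: [570.3, -117.9, 60.8]
tool_rot: [0.996, -0.086, -0.001, 0.0]
ft_force: [-8.2, 1.2, 15.4]
width: -0.1
```

```bash
python3 -m jog '[[[0,-1,-0.7,0],[0,-4,-0.7,0],[0,-9,-0.7,0],[0,-15,-0.7,0],[0,-21,-0.7,0],[0,-27,-0.7,0],[0,-33,-0.7,0],[0,-38,-0.7,0],[0,-41,-0.7,0],[0,-42,-0.7,0],[0,-42,-0.7,0]]]' 1
cat > v.py <<'E'
import sys
from m import *
n=sys.argv[1]
s=arm.get_state();print(s['ee_pos'],s['ft_force'])
snap('side','s%s.png'%n);snap('scene','sc%s.png'%n);snap('wrist','w%s.png'%n)
p=[cv2.resize(cv2.imread('pics/'+f)[y:y+130,x:x+170],None,fx=2.3,fy=2.3,interpolation=cv2.INTER_CUBIC) for f,y,x in (('s%s.png'%n,190,200),('sc%s.png'%n,100,160))]
cv2.imwrite('pics/p%s.png'%n,np.hstack(p))
E
python3 v.py 2
```

```text
t: 5.9
ee_pos: [577.7, -76.5, 59.9]
tool_rot: [0.996, -0.086, -0.0, 0.0]
ft_force: [-0.0, 0.1, -0.1]
width: 0.0
[577.7  -76.45  59.9 ] [-0.02  0.06 -0.08]
```

View pics/p2.png

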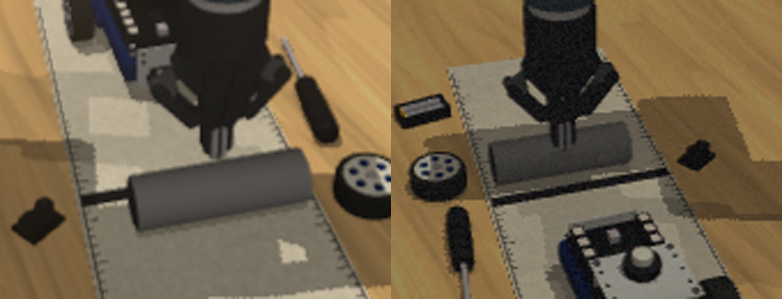

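View pics/w2.png

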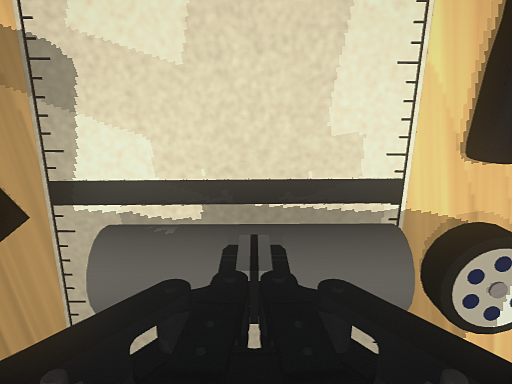

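```bash
python3 -m jog '[[[0,0,-20,0],[0,0,-60,0],[0,0,-110,0],[0,0,-150,0],[0,0,-150,0],[0,0,-150,0],[0,0,-150,0]]]' 1
python3 v.py 3
```

```text
t: 6.92
ee_pos: [576.8, -76.2, 208.8]
tool_rot: [0.996, -0.086, -0.001, -0.0]
ft_force: [-0.4, 0.3, 0.7]
width: 0.1
[576.82 -76.16 208.78] [-0.43  0.3   0.7 ]
```

View pics/w3.png

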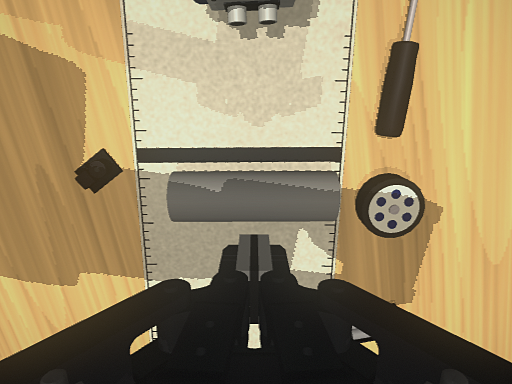

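```bash
cat > fit.py <<'E'
import sys
from m import *
# fit.py name tapelo tapehi toplo tophi botlo bothi x0 x1 txlo txhi
n=sys.argv[1];a=list(map(int,sys.argv[2:]))
st=arm.get_state()
g=cv2.cvtColor(cv2.imread('pics/%s.png'%n),cv2.COLOR_BGR2GRAY).astype(float)
t=None
if a[0]>=0:
    t=tapefit(g,range(a[8],a[9],5),a[0],a[1],st);print('tape slope',t[0],'y at 568',np.polyval(t,568))
pts=[]
for x in range(a[6],a[7],4):
    pts+= [(x,edges(g,x,a[2],a[3],False)),(x,edges(g,x,a[4],a[5],True))]
p=tubefit(pts,568,st);print('tube y at 568',p[0],'slope',p[1])
T=t if t is not None else [-.1697,-59.23+.1697*568]
print('perp to go (meas tape, old tape)',(np.polyval(T,568)-p[0])*.986,(-59.23-p[0])*.986)
E
python3 fit.py w3 142 168 167 176 217 226 176 334 150 335
```

```text
tape w 15.439301027685444 -0.16596368808538758 -0.16605531738285223
tape slope -0.1660095027341199 y at 568 -58.058024356470675
tube res rms 0.35541150825291723
tube y at 568 -96.29063723239426 slope -0.16944434254068952
perp to go (meas tape, old tape) 37.697356295660654 36.54178831114074
```

```bash
python3 -m jog '[[[0,15,20,0],[0,29,60,0],[0,29,100,0],[0,29,130,0],[0,29,141,0],[0,29,144,0],[0,29,144,0],[0,29,144,0]]]' 1;python3 -m jog '[[[0,0,1,0],[0,0,2,0],[0,0,3,0],[0,0,4,0],[0,0,4,0]]]' 1
```

```text
t: 8.07
ee_pos: [573.7, -105.3, 67.4]
tool_rot: [0.996, -0.086, 0.001, 0.0]
ft_force: [0.4, -0.3, -0.0]
width: 0.3
t: 8.7
ee_pos: [572.6, -105.0, 61.8]
tool_rot: [0.996, -0.086, -0.0, -0.0]
ft_force: [0.5, 0.4, -0.2]
width: -0.3
```

```bash
python3 -m jog '[[[0,0,1,0],[0,0,1.8,0],[0,0,1.8,0],[0,0,1.8,0]]]' 1
```

```text
t: 9.2
ee_pos: [572.9, -105.2, 60.9]
tool_rot: [0.996, -0.086, 0.0, 0.0]
ft_force: [-2.9, 0.0, 5.6]
width: -0.1
```

Contact at about 6 N. First stroke: 30 mm of finger travel, so about 15 mm for the tube.

```bash
python3 -m jog '[[[0,-1,0.2,0],[0,-4,0.2,0],[0,-8,0.2,0],[0,-12,0.2,0],[0,-17,0.2,0],[0,-22,0.2,0],[0,-26,0.2,0],[0,-29,0.2,0],[0,-30,0.2,0],[0,-30,0.2,0],[0,-30,0.2,0]]]' 1;  python3 -m jog '[[[0,0,-2,0],[0,0,-20,0],[0,0,-60,0],[0,0,-110,0],[0,0,-148,0],[0,0,-148,0],[0,0,-148,0],[0,0,-148,0]]]' 1;python3 v.py 4
```

```text
t: 10.58
ee_pos: [577.9, -75.4, 60.9]
tool_rot: [0.996, -0.086, -0.0, 0.0]
ft_force: [-2.8, 1.7, 8.3]
width: -0.4
t: 11.58
ee_pos: [576.9, -75.1, 206.5]
tool_rot: [0.996, -0.086, -0.001, -0.0]
ft_force: [0.1, 0.2, -0.6]
width: 0.1
[576.92 -75.12 206.5 ] [ 0.06  0.15 -0.61]
```

View pics/w4.png

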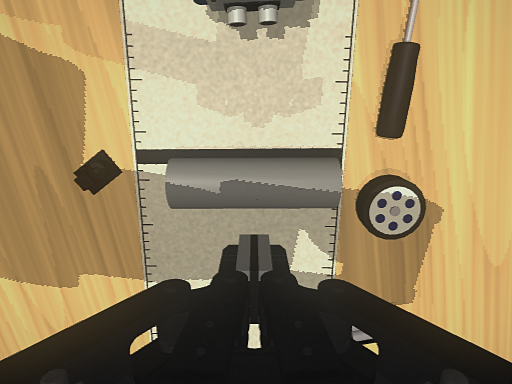

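Run:
```python
from m import *
g=cv2.cvtColor(cv2.imread('pics/w4.png'),cv2.COLOR_BGR2GRAY).astype(float)
for x in (180,250,300,330): print(x,g[146:172,x].astype(int),g[203:214,x].astype(int))
```

```text
180 [207 208 227  80  59  66  65  65  65  65  64  64  85  97  99 103 107 111
 117 117 120 123 125 127 129 131] [ 88  87  84  81  73  84 160 151 153 158 158]
250 [197 210 117  51  60  62  60  62  61  60  58  62  84  93  96  99 103 109
 113 115 118 119 121 125 127 130] [ 86  87  83  78  68 111 163 154 150 148 144]
300 [208 154  94  53  59  61  61  61  61  60  59  66  84  92  95 100 103 107
 112 113 117 118 121 124 127 128] [ 88  88  85  81  70 128 153 146 146 147 149]
330 [212 224  65  55  60  61  63  62  61  60  58  70  84  91  95  99 104 108
 111 114 115 120 121 123 125 127] [ 89  88  86  80  72 137 154 149 150 153 157]
```

```bash
cat > fit2.py <<'E'
import sys
from m import *
n=sys.argv[1];tl,th,pl,ph,bl,bh,x0,x1=map(int,sys.argv[2:10])
st=arm.get_state()
g=cv2.cvtColor(cv2.imread('pics/%s.png'%n),cv2.COLOR_BGR2GRAY).astype(float)
A=np.array([plane('wrist',x,edges(g,x,tl,th,False),3,st)[:2] for x in range(x0,x1,4)])
q=np.polyfit(A[:,0],A[:,1],1);print('far tape edge slope',q[0],'centre y at 568',np.polyval(q,568)-7.6/.986)
pts=[]
for x in range(x0,x1,4): pts+=[(x,edges(g,x,pl,ph,True)),(x,edges(g,x,bl,bh,True))]
p=tubefit(pts,568,st);print('tube',p,'to go',(np.polyval(q,568)-p[0])*.986-7.6,'old',(-59.23-p[0])*.986)
E
python3 fit2.py w4 144 152 155 161 206 212 176 334
```

```text
far tape edge slope -0.16439667452391163 centre y at 568 -57.92361678856069
tube res rms 0.3878460531881772
tube [-81.38  -0.17] to go 23.13048942989225 old 21.8423955834131
```

```bash
python3 -m jog '[[[0,8,20,0],[0,15,60,0],[0,15,100,0],[0,15,130,0],[0,15,142,0],[0,15,145,0],[0,15,145,0],[0,15,145,0],[0,15,145,0],[0,15,145,0]]]' 1;python3 -m jog '[[[0,0,1,0],[0,0,2,0],[0,0,2.7,0],[0,0,2.7,0],[0,0,2.7,0]]]' 1
```

```text
t: 12.98
ee_pos: [575.6, -90.3, 63.5]
tool_rot: [0.996, -0.086, 0.0, 0.0]
ft_force: [0.2, 0.0, 0.2]
width: 0.1
t: 13.6
ee_pos: [575.4, -90.3, 60.9]
tool_rot: [0.996, -0.086, -0.0, 0.0]
ft_force: [-3.2, 1.0, 5.4]
width: 0.2
```

```bash
python3 -m jog '[[[0,-1,0.2,0],[0,-4,0.2,0],[0,-8,0.2,0],[0,-12,0.2,0],[0,-17,0.2,0],[0,-22,0.2,0],[0,-26,0.2,0],[0,-29,0.2,0],[0,-30,0.2,0],[0,-30,0.2,0],[0,-30,0.2,0]]]' 1;  python3 -m jog '[[[0,0,-2,0],[0,0,-20,0],[0,0,-60,0],[0,0,-110,0],[0,0,-148,0],[0,0,-148,0],[0,0,-148,0],[0,0,-148,0]]]' 1;python3 v.py 5
python3 - <<'E'
from m import *
g=cv2.cvtColor(cv2.imread('pics/w5.png'),cv2.COLOR_BGR2GRAY).astype(float)
for x in (180,250,300,330): print(x,g[145:172,x].astype(int),g[205:230,x].astype(int))
E
```

```text
t: 14.98
ee_pos: [580.4, -60.6, 60.9]
tool_rot: [0.996, -0.086, -0.0, 0.0]
ft_force: [-3.5, -0.4, 6.9]
width: 0.3
t: 15.98
ee_pos: [579.5, -60.4, 206.6]
tool_rot: [0.996, -0.086, -0.001, -0.0]
ft_force: [-0.0, -0.4, -0.1]
width: -0.2
[579.5  -60.35 206.61] [-0.04 -0.38 -0.13]
180 [215 216 187 190 194 199 202 200 200 200 202 207 172  74  90 101 105 108
 111 114 118 120 122 124 126 128 129] [ 83  81  73  56 162 150 147 147 150 150 149 150 151 153 151 150 148 147
 148 153 154 154 155 154 152]
250 [211 217 185 186 188 192 191 188 189 190 191 202 130  75  89  98 100 104
 108 110 116 118 120 122 124 124 127] [ 81  79  70  78 155 148 146 144 142 147 152 152 153 156 152 149 151 151
 150 146 144 142 141 143 144]
300 [219 196 195 192 191 191 195 196 198 195 193 206  94  76  90  96  99 104
 106 110 114 115 118 120 121 123 127] [ 83  80  68 103 151 146 145 147 150 154 152 147 148 147 147 147 150 145
 141 142 143 145 144 164 220]
330 [192 192 199 164 159 199 193 190 191 196 202 217  75  76  92  97  99 102
 106 109 113 115 117 119 121 123 125] [ 83  79  69 106 156 149 152 152 153 149 148 147 150 149 150 150 153 117
 146 148 150 150 150 152 156]
```

View pics/w5.png

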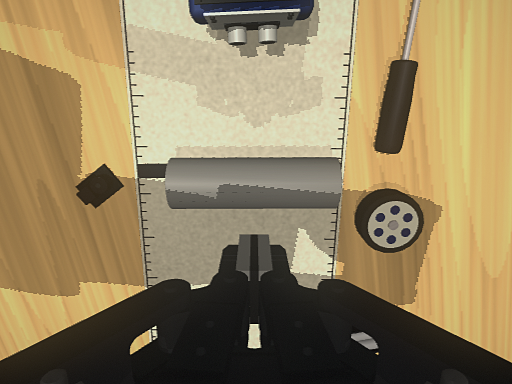

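```bash
cat > fit3.py <<'E'
import sys
from m import *
n=sys.argv[1];tl,th,t0,t1,pl,ph,bl,bh,x0,x1=map(int,sys.argv[2:12])
st=arm.get_state()
g=cv2.cvtColor(cv2.imread('pics/%s.png'%n),cv2.COLOR_BGR2GRAY).astype(float)
m=(tl+th)//2
A=np.array([plane('wrist',x,edges(g,x,tl,m,False),3,st)[:2] for x in range(t0,t1,2)])
B=np.array([plane('wrist',x,edges(g,x,m,th,True),3,st)[:2] for x in range(t0,t1,2)])
C=(A.mean(0)+B.mean(0))/2; print('tape pt',C,'width',(A-B)[:,1].mean()*.986)
pts=[]
for x in range(x0,x1,4): pts+=[(x,edges(g,x,pl,ph,False)),(x,edges(g,x,bl,bh,True))]
p=tubefit(pts,568,st);print('tube',p)
ty=C[1]-.168*(568-C[0])
print('tape y at 568',ty,'to go',(ty-p[0])*.986,'old',(-59.23-p[0])*.986, 'at tape end', (C[1]-(p[0]+p[1]*(C[0]-568)))*.986)
E
python3 fit3.py w5 158 184 140 160 153 161 204 212 176 334
python3 - <<'E'
import cv2
a=cv2.imread('pics/w5.png')[135:225,120:360];cv2.imwrite('pics/w5c.png',cv2.resize(a,None,fx=3.3,fy=3.3,interpolation=cv2.INTER_CUBIC))
E
```

```text
tape pt [470.86 -41.91] width 14.67408986058227
tube res rms 0.13917061720198168
tube [-65.94  -0.17]
tape y at 568 -58.22968182036315 to go 7.598347912027452 old 6.612034186905519 at tape end 7.547657354731604
```

View pics/w5c.png

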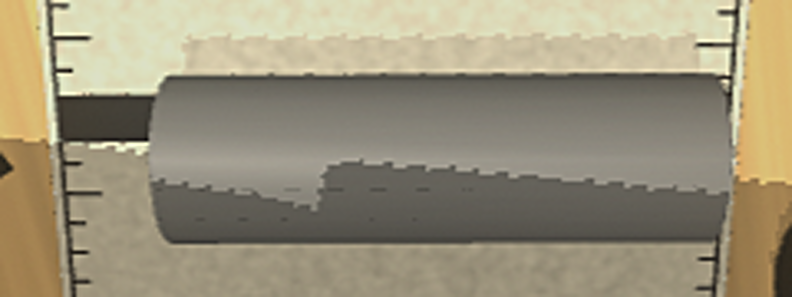

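```bash
python3 -m jog '[[[0,6,20,0],[0,11,60,0],[0,11,100,0],[0,11,130,0],[0,11,142,0],[0,11,145,0],[0,11,145,0],[0,11,145,0],[0,11,145,0],[0,11,145,0]]]' 1;python3 -m jog '[[[0,0,1,0],[0,0,2,0],[0,0,2.8,0],[0,0,2.8,0],[0,0,2.8,0]]]' 1
```

```text
t: 17.38
ee_pos: [578.8, -71.5, 63.6]
tool_rot: [0.996, -0.086, 0.0, 0.0]
ft_force: [-0.5, 0.2, -0.6]
width: -0.0
t: 18.0
ee_pos: [578.6, -71.5, 60.9]
tool_rot: [0.996, -0.086, -0.0, 0.0]
ft_force: [-2.4, 0.4, 7.2]
width: -0.0
```

```bash
python3 -m jog '[[[0,-1,0.2,0],[0,-3,0.2,0],[0,-6,0.2,0],[0,-9,0.2,0],[0,-12,0.2,0],[0,-14,0.2,0],[0,-15,0.2,0],[0,-15,0.2,0],[0,-15,0.2,0]]]' 1;  python3 -m jog '[[[0,0,-2,0],[0,0,-20,0],[0,0,-60,0],[0,0,-110,0],[0,0,-148,0],[0,0,-148,0],[0,0,-148,0],[0,0,-148,0]]]' 1;python3 v.py 6
python3 - <<'E'
from m import *
g=cv2.cvtColor(cv2.imread('pics/w6.png'),cv2.COLOR_BGR2GRAY).astype(float)
for x in (145,155,180,250,300,330): print(x,g[145:192,x].astype(int),g[200:225,x].astype(int))
E
```

```text
t: 19.12
ee_pos: [581.1, -56.7, 60.9]
tool_rot: [0.996, -0.086, -0.0, 0.0]
ft_force: [-3.1, 1.5, 8.4]
width: -0.1
t: 20.12
ee_pos: [580.2, -56.4, 206.6]
tool_rot: [0.996, -0.086, -0.001, -0.0]
ft_force: [-0.5, 0.6, -0.8]
width: -0.3
[580.19 -56.44 206.6 ] [-0.53  0.58 -0.85]
145 [217 219 219 221 234  32 179 225 218 218 219 218 217 217 217 218 218 216
 216 215 218 228 118  49  61  62  63  62  61  62  62  62  60  60  59  56
  56 168 156 150 151 152 148 142 156 155 152] [148 150 150 151 157 120  38 162 155 152 148 149 154 161  80  78 162 154
 149 147 150 153 160  45 115]
155 [217 219 218 218 217 218 220 220 220 220 216 216 216 216 217 219 218 216
 214 213 220 238  87  54  62  64  63  64  61  62  62  61  61  61  59  51
  80 235 152 153 153 153 153 153 156 153 149] [150 151 154 152 150 149 150 151 155 154 152 148 147 151 153 149 153 153
 153 152 149 149 152 152 153]
180 [205 206 205 201 195 191 190 193 209 104  85  98 105 108 110 113 116 120
 122 126 126 128 129 131 133 135 135 137 139 142 143 147 149 152 154 157
 159 157 154 150 149 145 142 140 136 133 134] [ 85  83  82  79  66 105 163 1
[... 269 characters left out ...]
[ 86  84  82  78  62 131 152 151 150 144 140 144 146 147 146 144 142 144
 152 152 154 155 153 151 150]
300 [207 203 199 196 198 199 195 201 169  70  86  95 100 102 107 110 114 116
 119 120 122 124 125 126 129 131 132 132 135 138 137 140 140 141 144 147
 147 145 146 144 144 143 143 141 139 142  90] [ 85  84  83  78  63 127 151 147 142 143 144 146 145 146 144 147 149 154
 154 149 147 148 146 146 150]
330 [199 199 199 198 196 197 207 113 143  72  85  95  99 102 106 108 113 115
 118 119 121 124 125 126 128 131 132 134 133 136 137 139 140 142 143 143
 146 144 144 142 141 140 139 139 138 136 137] [ 86  85  83  77  60 161 152 149 149 148 149 149 147 147 149 153 154 152
 148 148 151 151 150 150 154]
```

View pics/w6.png

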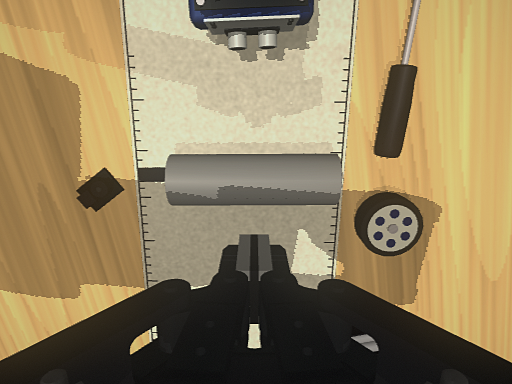

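View pics/p6.png

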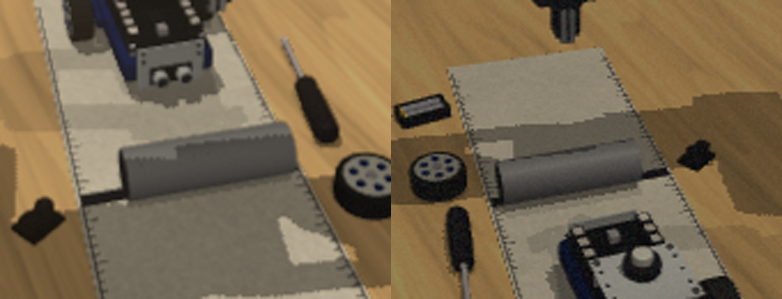

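```bash
python3 fit3.py w6 162 190 140 160 150 158 200 209 178 326
python3 - <<'E'
from m import *
# scene camera: tape ends & tube
g=cv2.cvtColor(cv2.imread('pics/sc6.png'),cv2.COLOR_BGR2GRAY).astype(float)
a=cv2.imread('pics/sc6.png')[150:200,195:295];cv2.imwrite('pics/sc6c.png',cv2.resize(a,None,fx=7,fy=7,interpolation=cv2.INTER_CUBIC))
E
```

```text
tape pt [470.49 -41.91] width 14.725205305829466
tube res rms 0.07935961618503082
tube [-58.39  -0.17]
tape y at 568 -58.291754741635806 to go 0.09752685014667205 old -0.82758297460042 at tape end -0.014369534366536627
```

View pics/sc6c.png

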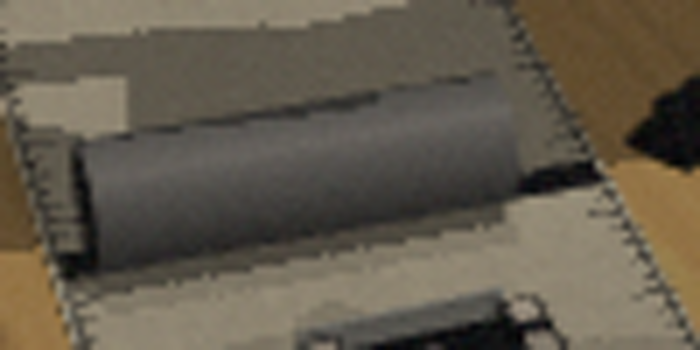

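```bash
python3 -m jog '[[[0,-20,-20,0],[-2,-60,-30,0],[-4,-110,-30,0],[-6,-160,-30,0],[-6,-190,-30,0],[-6,-198,-30,0],[-6,-198,-30,0],[-6,-198,-30,0],[-6,-198,-30,0],[-6,-198,-30,0]]]' 1;python3 v.py 7
python3 - <<'E'
from h import *
for n in ['button_top','car']:
        print(n,[(np.round(d['centre'],0).tolist(),round(d['score'],2)) for d in arm.look_for(n,'wrist')])
E
```

```text
t: 21.52
ee_pos: [609.2, 138.6, 238.2]
tool_rot: [0.996, -0.086, 0.0, 0.0]
ft_force: [-0.5, -0.3, 0.4]
width: 0.1
[609.18 138.61 238.2 ] [-0.48 -0.26  0.44]
button_top [([618.0, 182.0, 112.0], 0.8)]
car [([607.0, 180.0, 75.0], 0.79)]
```

View pics/w7.png

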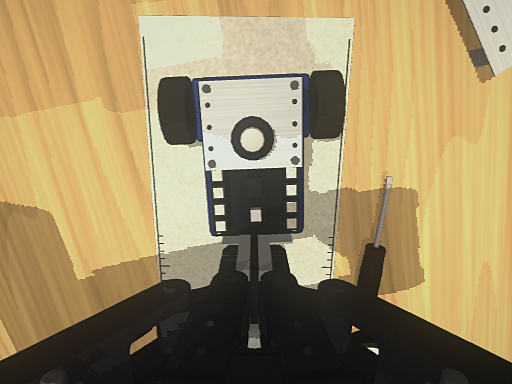

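Run:
```python
from h import *
st=arm.get_state()
a=cv2.imread('pics/w7.png');cv2.imwrite('pics/w7c.png',cv2.resize(a[105:175,215:290],None,fx=6,fy=6,interpolation=cv2.INTER_CUBIC))
g=cv2.cvtColor(a,cv2.COLOR_BGR2GRAY)
sub=(g[122:156,236:270]>120).astype(np.uint8)
n,l,s,c=cv2.connectedComponentsWithStats(sub)
for i in range(1,n): print(s[i],c[i]+[236,122], plane('wrist',*(c[i]+[236,122]),111,st))
```

```text
[0 0 2 2 3] [236.33333333 122.33333333] [604.37573651 194.31403644 111.        ]
[32  0  2  3  4] [268.75 122.75] [629.2191155  189.68669115 111.        ]
[  4   5  24  25 462] [251.66233766 139.05411255] [613.9193951  179.54448887 111.        ]
[ 0 31  3  3  6] [236.66666667 154.33333333] [600.01450037 169.65618706 111.        ]
[31 30  3  4  9] [268.22222222 153.88888889] [624.93875007 165.69575062 111.        ]
```

View pics/w7c.png

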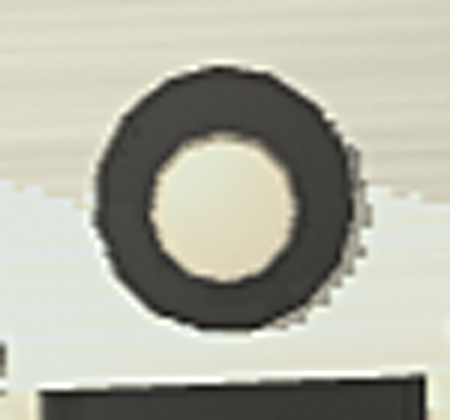

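```bash
python3 -m jog '[[[-1,-20,10,0],[-2,-38,40,0],[-2,-41,75,0],[-2,-41,100,0],[-2,-41,112,0],[-2,-41,114,0],[-2,-41,114,0],[-2,-41,114,0],[-2,-41,114,0],[-2,-41,114,0]]]' 1;python3 v.py 8
python3 - <<'E'
import cv2,numpy as np
a=cv2.imread('pics/s8.png')[120:220,200:320];b=cv2.imread('pics/sc8.png')[160:260,215:335]
cv2.imwrite('pics/q8.png',cv2.resize(np.hstack([a,b]),None,fx=3.3,fy=3.3,interpolation=cv2.INTER_CUBIC))
E
```

```text
t: 23.02
ee_pos: [614.4, 180.1, 124.6]
tool_rot: [0.996, -0.086, 0.0, -0.0]
ft_force: [1.5, 0.6, -0.2]
width: -0.1
[614.39 180.09 124.58] [ 1.52  0.57 -0.19]
```

View pics/q8.png

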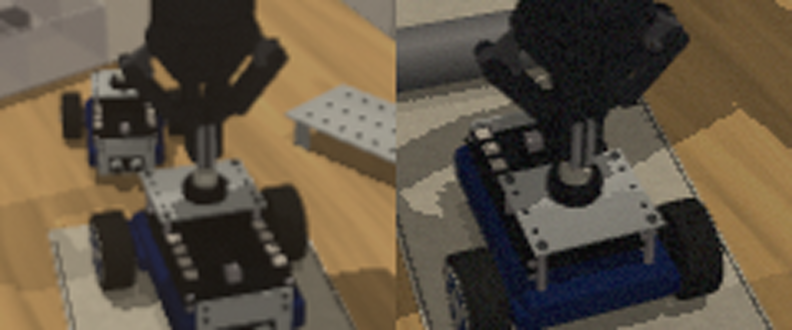

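View pics/w8.png

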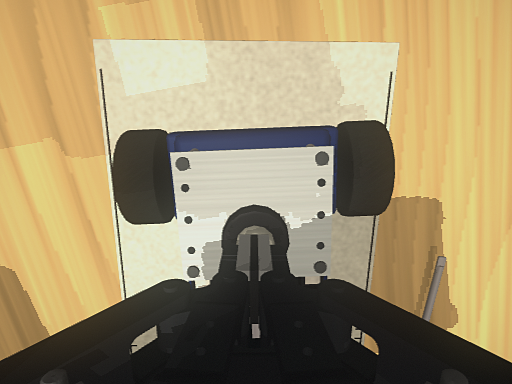

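```bash
python3 -m jog '[[[0,0,2,0],[0,0,4,0],[0,0,6,0],[0,0,7,0],[0,0,8,0],[0,0,8,0],[0,0,8,0]]]' 1; python3 -m jog '[[[0,0,1,0],[0,0,2,0],[0,0,2.5,0],[0,0,2.5,0],[0,0,2.5,0]]]' 1
```

```text
t: 24.05
ee_pos: [614.1, 180.1, 116.2]
tool_rot: [0.996, -0.086, -0.0, 0.0]
ft_force: [-1.3, -0.8, 2.5]
width: 0.1
t: 24.68
ee_pos: [614.3, 180.2, 114.0]
tool_rot: [0.996, -0.086, 0.0, -0.0]
ft_force: [-1.9, -0.6, 4.7]
width: 0.4
```

```bash
python3 -m jog '[[[0,0,0.7,0],[0,0,1.2,0],[0,0,1.2,0],[0,0,1.2,0]]]' 1
```

```text
t: 25.18
ee_pos: [614.3, 180.2, 113.8]
tool_rot: [0.996, -0.086, 0.0, 0.0]
ft_force: [-5.6, -1.3, 11.1]
width: 0.0
```

```bash
python3 -m jog '[[[0,0,-2,0],[0,0,-6,0],[0,0,-15,0],[0,0,-40,0],[0,0,-80,0],[0,0,-130,0],[0,40,-180,0],[0,90,-200,0],[0,140,-210,0],[0,190,-210,0],[0,215,-210,0],[0,215,-210,0]]]' 1; python3 -m jog '[[[0,0,0,0],[0,0,0,0],[0,0,0,0]]]' 1;python3 v.py 9
```

```text
t: 26.68
ee_pos: [577.2, -33.5, 322.6]
tool_rot: [0.996, -0.087, 0.0, 0.0]
ft_force: [-0.2, -0.6, 0.6]
width: 0.2
t: 27.05
ee_pos: [577.5, -30.8, 322.3]
tool_rot: [0.996, -0.085, -0.0, -0.0]
ft_force: [0.3, 0.8, 0.1]
width: -0.0
[577.47 -30.76 322.33] [0.31 0.79 0.12]
```

View pics/w9.png

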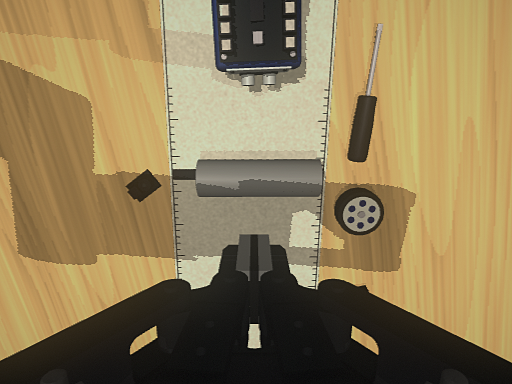

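View pics/sc9.png

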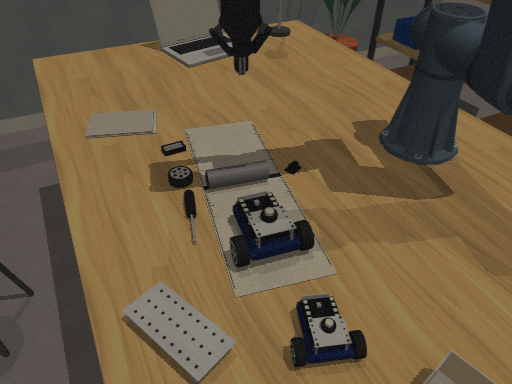

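```bash
python3 fit3.py w9 162 188 176 192 154 164 190 200 206 318
python3 - <<'E'
import cv2,numpy as np
for n in ('scene0','sc9'):
    pass
a=cv2.imread('pics/scene0.png')[190:270,225:320].astype(int);b=cv2.imread('pics/sc9.png')[190:270,225:320].astype(int)
print('car px diff mean/95%',abs(a-b).mean(),np.percentile(abs(a-b),95), cv2.phaseCorrelate(a.mean(2).astype(np.float32),b.mean(2).astype(np.float32)))
E
```

```text
tape pt [474.06 -43.03] width 15.822164599704452
tube res rms 0.16431696604825427
tube [-58.36  -0.17]
tape y at 568 -58.811556408013054 to go -0.4407233051022333 old -0.853308686801359 at tape end -0.6295795080198039
car px diff mean/95% 4.748070175438596 16.0 ((0.005323637219952104, -0.0010167702699916958), 0.9714134802420934)
```

The tube measures within about 0.5 mm of the tape's centre line and parallel to it. The car has not moved, and the arm is clear of everything.

```bash
python3 -c "
from station import arm
print(arm.get_state()['t']);print(arm.hand_in())"
```

```text
27.2
the job is handed in; nothing more can be done
None
```

I rolled the tube onto the tape, pressed the car's button fully down and let it go, then handed the job in at 27.2 s. The hand-in reports no verdict.

- **Tube:** I rolled it about 57 mm in four strokes, with the closed fingertips on its top pressing down with about 5 to 15 N. In the first stroke the fingertip ran off the front of the tube, because the finger moves twice as far as the tube. I checked the tube's position, then used shorter strokes.
- **Tube position:** The last wrist measurements put its axis 0.1 mm short of the tape's centre line in one view and 0.4 mm past it in another. It lies parallel to the tape, with a slope of about -0.17 for both. Measured against the first tape reading it is 0.8 mm past; that disagreement is within the camera calibration of about 2 mm. It had not moved between the check before the button press and the one after.
- **Button:** I pressed the button on the larger car, the one standing on the mat. It went down about 5 mm and stopped at 11 N, well above the 4 N needed, and I lifted straight off.
- **Everything else:** The scene picture shows the car shifted by less than 0.01 pixel. I saw no change in the wheel, battery holder, buzzer or screwdriver, though I checked those only by eye. At the end the arm was clear of everything, with no contact force.

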